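# Trip-test the lab bench supply and snap its button guard on

### The job

Do the trip test on the white bench supply unit: press its test button so that the front lever drops, then lift the lever back up until it stays up by itself. After that, take the grey guard cover, set it over the collar round the button and press it down until it snaps fully home, and keep pressing: the program finishes while the hand is still holding the cover down firmly. Leave the bottle, the beaker and the jar alone.

Things in the scene. Friction and masses are not known exactly. Their poses are not given: they have to be found in the camera images.
- unit: White box fixed to the bench, 120 mm along its x, 180 along y, 60 high. Origin at the centre of its underside, z up; the -x side is its front, with the lever. On its top a white collar stands round the test button: outside 54 mm along x, 46 along y, 16 high, top edges rounded; a spring tongue bulges 4 mm out of each of its two y sides, 9 mm up
- cover_seat (a point): Centre of the collar on the unit's top face (60 mm above the bench), axes as the unit's. A cover fully home has its origin here. About 11 mm above home its inner lips meet the tongues; the push rises to some 8 to 14 N, then drops suddenly (the tongues even pull the cover down) as they snap past, some 5 mm above home; then the cover's lower edge lands on the top face, which is rigid
- button_top (a point): Centre of the top of the test button, a round grey button 24 mm across that stands inside the collar, 26 mm above the unit's top face at rest (10 mm above the collar) and 20 mm when pressed in; moves with the button
- button (a joint): How far the button is pressed: 0 out, 0.006 m fully in. Needs about 5 N at full depth plus a little friction. From about 0.004 m on, it releases the lever; let go, it springs back
- lever (a joint): Angle of the black lever on the unit's front: 0 to 0.08 latched up (25 degrees above level), 0.87 rad dropped (25 degrees below level). A spring drives it down; raised to 0 it clicks past a catch and stays; raise it some 0.1 rad beyond 0 (its stop is at -0.12) to be sure of the catch. Lifting takes about 2 N, up to 6 N near the catch
- lever_tip (a point): Centre of the cross bar at the lever's end: 24 mm long along the unit's y, 16 mm thick, to be pinched on its two ends. It moves on a circle of 58 mm radius about the hinge, which runs along the unit's y at x = -56, y = -40, z = 52 mm in the unit's frame. 76 mm above the bench when up, 28 mm when dropped
- cover: Loose grey guard cover, about 70 g: an upside-down tray, 63 mm along its x, 62 along y, 35 high, with an upright rib on top, 40 along x, 18 along y, 30 high (65 in all). Origin at the centre of its open lower edge, z up. Starts on the bench, open side down. Fits the collar with its x parallel to the unit's x (half turn allowed), 1.5 mm play each side
- cover_grip (a point): Point on the cover's rib for gripping, 58 mm above the cover's origin (7 mm below the rib's top); grip across the cover's y, 18 mm wide
- wash_bottle: Bystander: white bottle with a blue cap, 72 mm across, 190 mm high, origin at the centre of its underside. Leave alone
- beaker: Bystander: glass beaker 64 mm across, 85 mm high, origin at the centre of its underside. Leave alone
- jar: Bystander: amber jar 52 mm across, 65 mm high, origin at the centre of its underside. Leave alone
Mind the look-alikes: they are no part of the job. What is shaped like the cover but purple is not meant. There is more than one size of the unit; the one meant has the size given above.

How it is judged:
By the outcome, as a careful person would: the job done as asked, in the order asked, and still so for the second after the job is handed in, while the arm keeps its last pose, push and grip.
It also fails if it takes over 61 s, if anything falls off the work surface, if the arm or the gripper's body presses on something with over 40 N, if the wrist force passes 120 N, or if a joint passes its speed limit or range.

### The arm

A 6-joint arm with a two-finger parallel gripper is mounted at the origin on the work surface. World frame = base frame: x ahead of the robot, y to its left, z up, the work surface at z = 0. Lengths are in mm, angles in rad, forces in N, time in s.
With the tool pointing down it reaches from about 350 to 875 mm from the base axis. Payload 4.2 kg.
Tool frame: the origin (TCP) lies between the finger pads; the fingertips stand 11 mm ahead of it and the grasp point (between the pads) lies 8 mm behind it; z points along the fingers, y is the direction in which the jaws open and shut (so a half turn about z gives the same grasp; the last joint's range is limited). The gripper opens to 85 mm and grips with 20 to 120 N. Pads are 22 mm wide; open, the fingers measure 114 mm over their backs; the gripper's body (76 mm by 85 mm) begins 54 mm behind the grasp point. The pads swing forward as they close: fully open they stand 13 mm farther back than shut.
Start: joints at [1.47, 0.385, 0.008, 0, -1.194, -0.259], TCP at [220.021, 584.97, 242.312] pointing down, gripper open.
Joint ranges: [-3.14, 3.14], [-1.21, 2.06], [-1.07, 1.41], [-3.16, 2.05], [-2.99, -0.16], [-3.1, 3.1]. Speed limits (rad/s): [2.79, 2.79, 3.14, 3.14, 3.14, 3.14].

### API

Orientations are given as a unit quaternion [x, y, z, w].
In Python, from bench import * gives the robot as it stands.
- The arm moves only by the tool servo_tool, never from a script. Its argument "rows" is a list of rows, each a list of 7 numbers: the opening, from 0 (shut) to 1 (fully open), then the shift along the tool's x, y, z in cm, then the turn, a rotation vector about the tool's x, y, z in degrees. A call has 1 to 12 rows; each row shifts and turns the commanded pose from where the row before left it, along the tool's axes as they then stand; what a row does not reach is not made up. A row lasts 1/10 s, in which the tool goes at most 50 mm and 8.59 degrees, less where a joint would pass 70% of its speed; a pose out of reach is approached as far as the arm can. A call is refused whole if a number of a shift passes 5 or a number of a turn 8.59, either way. A call with a gripper value outside its range is refused whole. The fingers move at their own pace and stop on an object; the grip force is fixed at half the most. Time passes only in rows, so rows that do not move let the fingers close. It gives the time, the measured TCP pose, the force and the opening at its end, in the units of the state.
- read_state(): the state, without advancing time (a new reading comes with each control period).
- get_image(name): name is "scene" or "side" or "wrist"; returns a dict with "image" (384x512x3 uint8, red, green, blue), "mtx" (3x3 intrinsics, pixels), "k1" (the pictures are not rectified: a ray, as slopes to the right and down, at radius r is drawn at 1 + k1 r^2 times it, then the intrinsics apply), "extrinsics" (4x4, takes a point from camera to world coordinates). Camera axes: x right, y up, looking along -z (the intrinsics and any distortion apply to the point x, -y, -z); pixel columns grow to the right and rows downward; lengths in mm; the calibration is good to about 2 mm. A picture is of the moment at which its call begins. There is no depth.
- job_done(): hands the job in, once; it reports no verdict.
The state is a dict: "clock": time; "joints": joint angles; "joint_vel": joint speeds; "joint_efforts": joint torques, N m; "position": TCP position; "ee_rot": TCP orientation; "contact_force": force on the tool from outside, world axes, zero at the start; "wrist_torque": the same for the moment, N m; "gripper_width": finger opening in mm.
Only numpy, scipy, OpenCV 4.12 (cv2) and the standard library are available. Lean on these libraries where they do the work, as an engineer would, in place of code of your own. Each camera call takes 0.05 s, during which the arm holds its last target. There are 200 camera calls.

## Working session

There is one attempt and no reset: what is moved stays moved. The work goes in short steps, Python scripts to look and compute and a tool call to move; the robot and the scene stay as the last step left them, time stands still between calls to the robot, and variables do not carry over. Pictures are saved under pics/ and viewed, about 8 in all and at most 12, crops included, and the job is handed in when it is done.

Besides the shell and the picture viewer there is one more tool, called by a JSON object that holds its "api" and its "payload", one argument or row to a line. servo_tool: Moves the arm, as the interface text tells. Its arguments: {"type":"object","properties":{"rows":{"type":"array","items":{"type":"array","items":{"type":"number"}}}},"required":["rows"]}

```bash
ls; mkdir -p pics
cat > h.py <<'E'
from bench import *
import numpy as np, cv2
def ray(c,u,v):
    K=np.array(c["mtx"]);k=c["k1"]
    p=cv2.undistortPoints(np.array([[[u,v]]],float),K,np.array([k,0,0,0.]))[0,0]
    E=np.array(c["extrinsics"]);d=E[:3,:3]@np.array([p[0],-p[1],-1.]);return E[:3,3],d/np.linalg.norm(d)
def onz(c,u,v,z):
    o,d=ray(c,u,v);return o+d*(z-o[2])/d[2]
def proj(c,P):
    E=np.array(c["extrinsics"]);q=E[:3,:3].T@(np.array(P,float)-E[:3,3]);K=np.array(c["mtx"])
    s=np.array([q[0]/-q[2],-q[1]/-q[2]]);s=s*(1+c["k1"]*(s@s));return K[:2,:2]@s+K[:2,2]
def save(c,n): cv2.imwrite(f"pics/{n}.png",c["image"][:,:,::-1])
import pickle
def keep(c,n): save(c,n); pickle.dump(c,open(f"pics/{n}.pkl","wb"))
def load(n): return pickle.load(open(f"pics/{n}.pkl","rb"))
E
python3 - <<'E'
from h import *
for n in("scene","side","wrist"):
    c=get_image(n);keep(c,n+"0");print(n,np.round(c["mtx"],1).tolist(),c["k1"],np.round(c["extrinsics"],2).tolist())
a=load("scene0")["image"]
print(read_state())
E
```

```text
pics
scene [[435.0, 0.0, 257.0], [0.0, 435.0, 186.5], [0.0, 0.0, 1.0]] -0.08990311696587136 [[0.41, -0.72, 0.56, 1275.52], [0.91, 0.31, -0.26, -454.29], [0.01, 0.62, 0.79, 1135.34], [0.0, 0.0, 0.0, 1.0]]
side [[487.3, 0.0, 257.8], [0.0, 487.3, 186.4], [0.0, 0.0, 1.0]] -0.053278849809102705 [[0.74, 0.41, -0.53, -189.67], [-0.67, 0.46, -0.59, -875.61], [0.0, 0.79, 0.61, 904.96], [0.0, 0.0, 0.0, 1.0]]
wrist [[272.6, 0.0, 257.1], [0.0, 272.6, 187.9], [0.0, 0.0, 1.0]] -0.03068435107292284 [[-0.35, 0.9, 0.25, 280.08], [-0.94, -0.34, -0.09, 561.71], [0.0, -0.26, 0.97, 372.84], [0.0, 0.0, 0.0, 1.0]]
{'clock': 0.15, 'joints': array([ 1.46954542e+00,  3.85390052e-01,  6.97820393e-03, -3.01661926e-04,
       -1.19401976e+00, -2.58584408e-01]), 'joint_vel': array([ 0.00032327, -0.00325691,  0.0032519 ,  0.00232585,  0.00036177,
        0.00101913]), 'joint_efforts': array([ 4.06640856e-04, -3.92679763e+01,  1.88580608e+01,  4.18864489e+00,
       -3.43377149e-03,  1.80559940e-07]), 'position': array([219.93545622, 584.59299031, 241.48928267]), 'ee_rot': array([ 9.83848140e-01, -1.79003208e-01, -7.55172273e-05,  8.26129177e-04]), 'contact_force': array([0.35389116, 0.15845798, 0.55618252]), 'wrist_torque': array([-0.0479159 , -0.03598875, -0.01231596]), 'gripper_width': 85.24321648045441}
```

View pics/scene0.png

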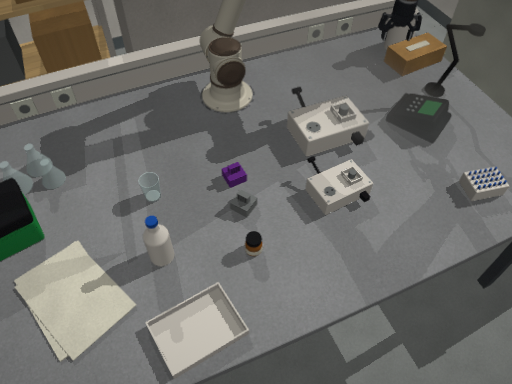

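View pics/side0.png

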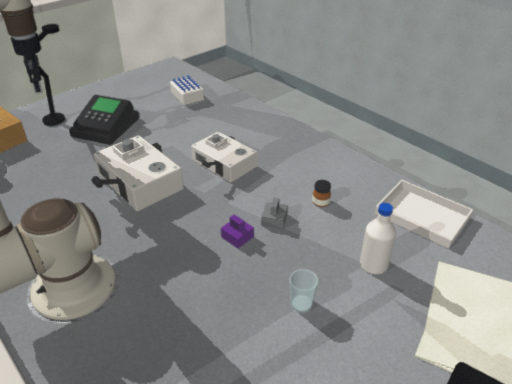

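Units are at scene (328,125) and (340,185); the cover is at (243,203). I'll enlarge the units.

Run:
```python
from h import *
a=load("scene0")["image"][80:230,215:380];b=load("side0")["image"][125:255,80:310]
A=cv2.resize(a,None,fx=3.6,fy=3.6,interpolation=3)[:,:,::-1]
B=cv2.resize(b,None,fx=3.4,fy=3.4,interpolation=3)[:,:,::-1]
cv2.imwrite("pics/ca.png",A);cv2.imwrite("pics/cb.png",B);print(A.shape,B.shape)
```

```text
(540, 594, 3) (442, 782, 3)
```

View pics/ca.png

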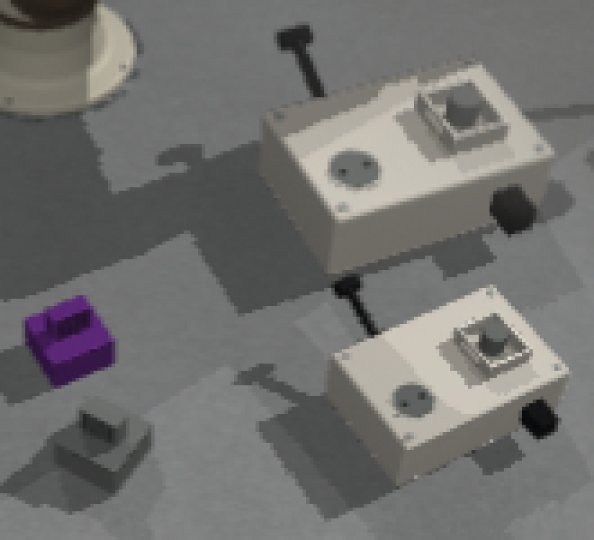

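View pics/cb.png

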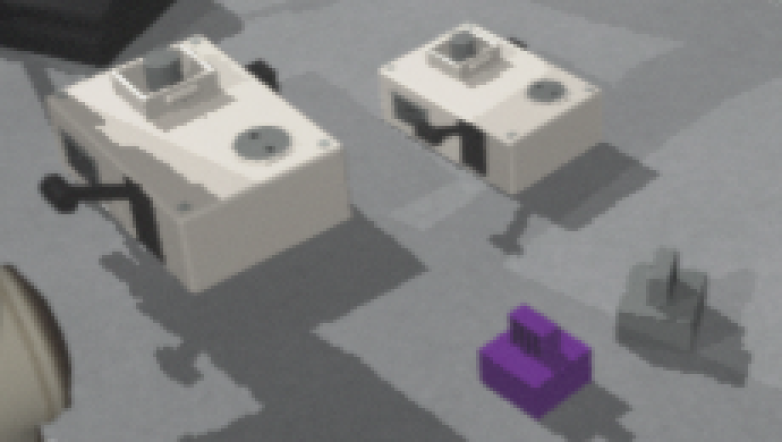

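Run:
```python
from h import *
s=load("scene0");d=load("side0")
S=lambda p:(p[0]/3.6+215-.4,p[1]/3.6+80-.4);D=lambda p:(p[0]/3.4+80-.4,p[1]/3.4+125-.4)
def tri(p,q):
    o1,d1=ray(s,*S(p));o2,d2=ray(d,*D(q))
    A=np.c_[d1,-d2];t=np.linalg.lstsq(A,o2-o1,rcond=None)[0];a=o1+d1*t[0];b=o2+d2*t[1];return (a+b)/2,np.linalg.norm(a-b)
P={"--":((330,362),(515,138)),"-+":((490,287),(380,70)),"++":((568,374),(468,26)),"+-":((402,446),(605,95)),
"button":((495,333),(464,42)),"lever":((347,287),(428,130)),
"big--":((262,130),(190,215)),"big-+":((485,65),(50,95)),"big++":((552,150),(200,38)),"big+-":((332,215),(348,152)),
"ribTopA":((82,402),(678,250)),"ribmid":((103,422),(668,270)),"trayc":((105,435),(662,300))}
for k,(p,q) in P.items():
    x,e=tri(p,q);print(k,x.round(),e.round(1), onz(s,*S(p),60).round(),onz(d,*D(q),60).round())
```

```text
-- [549.  58.  60.] 3.7 [550.  56.  60.] [550.  61.  60.]
-+ [529. 235.  57.] 2.3 [530. 235.  60.] [526. 229.  60.]
++ [643. 248.  53.] 2.9 [646. 245.  60.] [636. 236.  60.]
+- [657.  66.  58.] 8.3 [656.  69.  60.] [654.  58.  60.]
button [596. 193.  81.] 6.2 [580. 209.  60.] [615. 216.  60.]
lever [489. 105.  74.] 0.1 [478. 112.  60.] [500. 122.  60.]
big-- [270. 130.  76.] 8.8 [258. 134.  60.] [279. 156.  60.]
big-+ [271. 386.  70.] 2.9 [259. 396.  60.] [276. 399.  60.]
big++ [417. 370.  80.] 8.6 [397. 390.  60.] [431. 392.  60.]
big+- [414. 125.  82.] 11.9 [391. 143.  60.] [428. 142.  60.]
ribTopA [ 525. -170.   87.] 1.0 [ 505. -162.   60.] [ 548. -148.   60.]
ribmid [ 529. -154.   55.] 2.9 [ 532. -154.   60.] [ 525. -160.   60.]
trayc [ 524. -152.   26.] 6.3 [ 545. -158.   60.] [ 496. -183.   60.]
```

The smaller unit measures about 180 x 117 mm, so it is the one meant (yaw about 5.5°, centre about (594,152)). The lever is up and the button is near (596,193). I'll turn, then move over it for a close look.

{"api": "servo_tool", "payload": {
  "rows": [
    [1, 0, 0, 0, 0, 0, -8.5],
    [1, 0, 0, 0, 0, 0, -8.5],
    [1, 0, 0, 0, 0, 0, -8.5]
  ]
}}

```text
clock: 0.45
position: [219.9, 584.8, 241.8]
ee_rot: [0.999, 0.046, -0.0, 0.0]
contact_force: [0.0, 1.0, -0.5]
gripper_width: 85.4
```

{"api": "servo_tool", "payload": {
  "rows": [
    [0, 2.5, 3.9, -0.3, 0, 0, 0],
    [0, 2.5, 3.9, -0.3, 0, 0, 0],
    [0, 2.5, 3.9, -0.3, 0, 0, 0],
    [0, 2.5, 3.9, -0.3, 0, 0, 0],
    [0, 2.5, 3.9, -0.3, 0, 0, 0],
    [0, 2.5, 3.9, -0.3, 0, 0, 0],
    [0, 2.5, 3.9, -0.3, 0, 0, 0],
    [0, 2.5, 3.9, -0.3, 0, 0, 0],
    [0, 2.5, 3.9, -0.3, 0, 0, 0],
    [0, 2.5, 3.9, -0.3, 0, 0, 0],
    [0, 2.5, 3.9, -0.3, 0, 0, 0],
    [0, 2.3, 3.5, -0.3, 0, 0, 0]
  ]
}}

```text
clock: 1.65
position: [557.2, 146.1, 278.2]
ee_rot: [0.999, 0.042, -0.0, 0.0]
contact_force: [0.6, 0.4, -0.6]
gripper_width: -0.2
```

Run:
```python
from h import *
c=get_image("wrist");keep(c,"w1");s=read_state();print(s["clock"],s["position"],s["ee_rot"],s["contact_force"],s["gripper_width"])
B=cv2.resize(c["image"],(800,600),interpolation=3)[:,:,::-1];cv2.imwrite("pics/w1b.png",B)
```

```text
1.7 [560.26271629 142.39777146 278.43552325] [9.99189228e-01 4.02433856e-02 5.74445298e-04 1.01344978e-03] [ 4.18774732 -0.15664174  2.05766967] -0.3449867668931149
```

View pics/w1b.png

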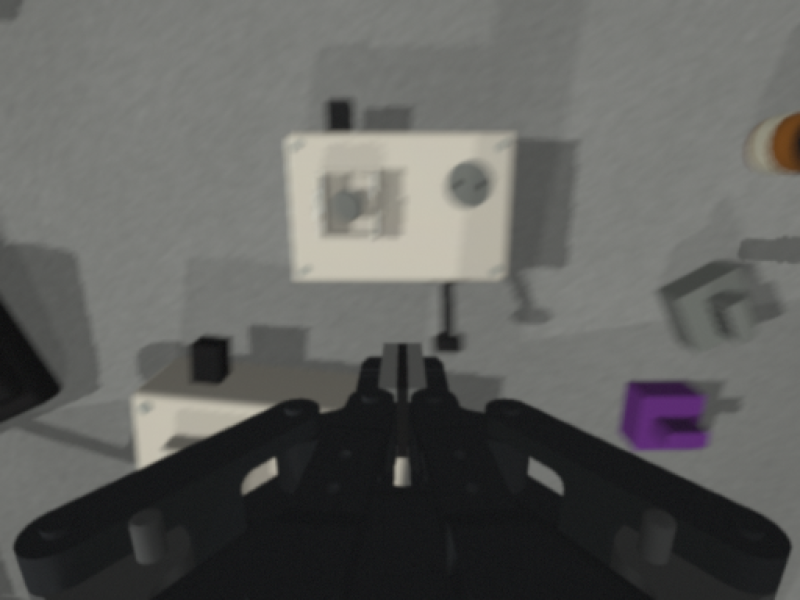

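Run:
```python
from h import *
c=get_image("wrist");keep(c,"w2");s=read_state();print(s["clock"],s["position"],s["ee_rot"],s["contact_force"],s["gripper_width"])
g=cv2.cvtColor(c["image"],cv2.COLOR_RGB2GRAY)
m=((g>150)*255).astype(np.uint8); m[230:]=0
m=cv2.morphologyEx(m,cv2.MORPH_CLOSE,np.ones((25,25)))
n,L,st,ce=cv2.connectedComponentsWithStats(m);i=1+np.argmax(st[1:,4]);cnt=cv2.findContours((L==i).astype(np.uint8),0,2)[0][0]
q=cv2.approxPolyDP(cnt,8,True)[:,0];print(q.tolist(),cv2.minAreaRect(cnt))
W=np.array([onz(c,u,v,60)[:2] for u,v in q]);print(W.round(1))
Wc=np.array([onz(c,*p,60)[:2] for p in cnt[:,0]],np.float32);print("rect",cv2.minAreaRect(Wc))
B=cv2.resize(c["image"][70:235,170:345],None,fx=3.4,fy=3.4,interpolation=3)[:,:,::-1];cv2.imwrite("pics/w2b.png",B)
```

```text
1.75 [558.61901648 144.44091888 277.9117875 ] [ 9.99210743e-01  3.97202486e-02 -3.53615575e-05  4.38398421e-04] [-0.45831917  0.26378249 -0.37118037] -0.12744993061887264
[[176, 91], [184, 183], [314, 181], [318, 90]] ((247.5, 136.5), (93.0, 143.0), 90.0)
[[644.3 248.8]
 [529.  237.4]
 [545.5  66. ]
 [659.2  76.2]]
rect ((593.9580078125, 157.37786865234375), (116.79776000976562, 176.53326416015625), 4.738614559173584)
```

View pics/w2b.png

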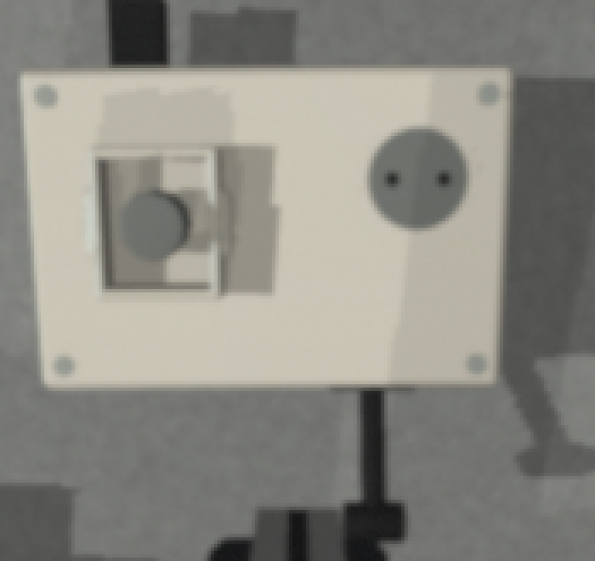

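Run:
```python
from h import *
c=load("w2");f=lambda p:(p[0]/3.4+170-.35,p[1]/3.4+70-.35)
print("button",onz(c,*f((151,226)),86),"collar",[onz(c,*f(p),76).round(1) for p in((97,150),(213,150),(220,290),(102,292))],"lever",onz(c,*f((375,522)),76+0))
print(np.mean([onz(c,*f(p),76) for p in((97,150),(213,150),(220,290),(102,292))],0))
y=np.radians(5.1);R=np.array([[np.cos(y),-np.sin(y)],[np.sin(y),np.cos(y)]])
C=np.array([594,157.4])
for n,p in(("tipup",(-56-58*np.cos(.436),-40)),("tip0",(-114,-40)),):print(n,C+R@p)
b=np.array(onz(c,*f((151,226)),86))[:2];print("btn in unit",R.T@(b-C))
w=load("w1");g=lambda u,v:(u/1.5625,v/1.5625)
print("rib",onz(w,*g(735,300),60),[onz(w,*g(*p),35).round() for p in ((660,292),(735,262),(755,300),(690,350))])
s=read_state();print(s["position"],s["contact_force"])
```

```text
button [595.73875829 196.23061367  86.        ] collar [array([619.6, 217.6,  76. ]), array([622.7, 177.2,  76. ]), array([574. , 171.9,  76. ]), array([569.9, 214.5,  76. ])] lever [488.8258126  106.79366901  76.        ]
[596.54044065 195.30027781  76.        ]
tipup [489.41161486 107.9067485 ]
tip0 [484.00709042 107.42440754]
btn in unit [ 5.18369476 38.52232011]
rib [ 545.59015783 -145.38248378   60.        ] [array([542., -93.,  35.]), array([ 575., -156.,   35.]), array([ 542., -186.,   35.]), array([ 488., -137.,   35.])]
[558.61901648 144.44091888 277.9117875 ] [-0.45831917  0.26378249 -0.37118037]
```

{"api": "servo_tool", "payload": {
  "rows": [
    [0, 1.4, -1.6, 0, 0, 0, -0.5],
    [0, 1.4, -1.6, 3.0, 0, 0, 0],
    [0, 1.3, -1.6, 4.0, 0, 0, 0],
    [0, 0, 0, 4.0, 0, 0, 0],
    [0, 0, 0, 4.0, 0, 0, 0],
    [0, 0, 0, 1.3, 0, 0, 0],
    [0, 0, 0, 0, 0, 0, 0],
    [0, 0, 0, 0, 0, 0, 0]
  ]
}}

```text
clock: 2.55
position: [594.0, 200.2, 117.2]
ee_rot: [0.999, 0.047, 0.001, -0.0]
contact_force: [0.2, 0.5, 0.8]
gripper_width: -0.1
```

{"api": "servo_tool", "payload": {
  "rows": [
    [0, 0.15, 0.45, 1.0, 0, 0, 0],
    [0, 0, 0, 0.8, 0, 0, 0],
    [0, 0, 0, 0.4, 0, 0, 0],
    [0, 0, 0, 0.3, 0, 0, 0],
    [0, 0, 0, 0, 0, 0, 0]
  ]
}}

```text
clock: 3.05
position: [595.4, 195.2, 91.3]
ee_rot: [0.999, 0.047, 0.001, 0.0]
contact_force: [-0.9, -1.4, 4.3]
gripper_width: -0.5
```

{"api": "servo_tool", "payload": {
  "rows": [
    [0, 0, 0, 0.15, 0, 0, 0],
    [0, 0, 0, 0, 0, 0, 0]
  ]
}}

```text
clock: 3.25
position: [595.4, 195.2, 91.1]
ee_rot: [0.999, 0.047, 0.001, 0.0]
contact_force: [-1.6, -0.9, 10.1]
gripper_width: 0.2
```

{"api": "servo_tool", "payload": {
  "rows": [
    [0, 0, 0, -2.5, 0, 0, 0],
    [0, 0, 0, -4, 0, 0, 0],
    [1, 0, 0, 0, 0, 0, 0]
  ]
}}

```text
clock: 3.55
position: [597.9, 196.6, 159.7]
ee_rot: [0.999, 0.048, 0.005, -0.002]
contact_force: [1.0, -0.6, 0.7]
gripper_width: 13.3
```

Run:
```python
from h import *
c=get_image("side");keep(c,"s1")
for n,z,x in(("up",76,(-108.6,-40)),("down",28,(-108.6,-40))):
    y=np.radians(5.1);R=np.array([[np.cos(y),-np.sin(y)],[np.sin(y),np.cos(y)]])
    p=[594,157.4]+R@x; u,v=proj(c,[*p,z]);
    for im in (load("side0"),c):
        a=im["image"];i,j=int(round(v)),int(round(u));print(n,p,(u,v),a[i-2:i+3,j-2:j+3].mean((0,1)))
A=c["image"][100:230,170:340];cv2.imwrite("pics/s1b.png",cv2.resize(A,None,fx=3.4,fy=3.4,interpolation=3)[:,:,::-1])
print(read_state()["position"])
```

```text
up [489.38571217 107.90443674] (np.float64(204.9763805273941), np.float64(161.82583264696297)) [75.28 74.64 73.56]
up [489.38571217 107.90443674] (np.float64(204.9763805273941), np.float64(161.82583264696297)) [124.52 123.72 120.08]
down [489.38571217 107.90443674] (np.float64(206.00031617638544), np.float64(174.83695586382206)) [134.96 136.88 137.8 ]
down [489.38571217 107.90443674] (np.float64(206.00031617638544), np.float64(174.83695586382206)) [64.24 64.12 64.8 ]
[596.28610091 196.08510889 156.9216876 ]
```

Lever dropped: in the side view, (206,175) went dark and (205,162) turned to background. Next I'll grip its bar.

{"api": "servo_tool", "payload": {
  "rows": [
    [1, -2.9, 2.0, 0, 0, 0, 0],
    [1, -2.9, 2.0, 0, 0, 0, 0],
    [1, -2.9, 2.0, 0, 0, 0, 0],
    [1, -2.8, 1.8, 0, 0, 0, 0],
    [1, 0, 0, 2, 0, 0, 0],
    [1, 0, 0, 3, 0, 0, 0],
    [1, 0, 0, 0, 0, 0, 0]
  ]
}}

```text
clock: 4.3
position: [484.3, 105.1, 100.1]
ee_rot: [0.999, 0.046, -0.005, 0.002]
contact_force: [0.2, -0.8, -0.6]
gripper_width: 85.5
```

Run:
```python
from h import *
c=get_image("wrist");keep(c,"w3");s=read_state();print(s["clock"],s["position"],s["ee_rot"],s["contact_force"],s["gripper_width"])
B=cv2.resize(c["image"][90:384,130:390],None,fx=2,fy=2,interpolation=3)[:,:,::-1];cv2.imwrite("pics/w3b.png",B)
for z in(28,20): print(proj(c,[489.4,107.7,28]))
```

```text
4.35 [486.00010518 105.83278391 101.94933096] [ 0.99889869  0.04682785 -0.0026358   0.00127281] [1.33895153 0.55553684 1.04397663] 85.42758003986103
[254.87198119 191.87802907]
[254.87198119 191.87802907]
```

View pics/w3b.png

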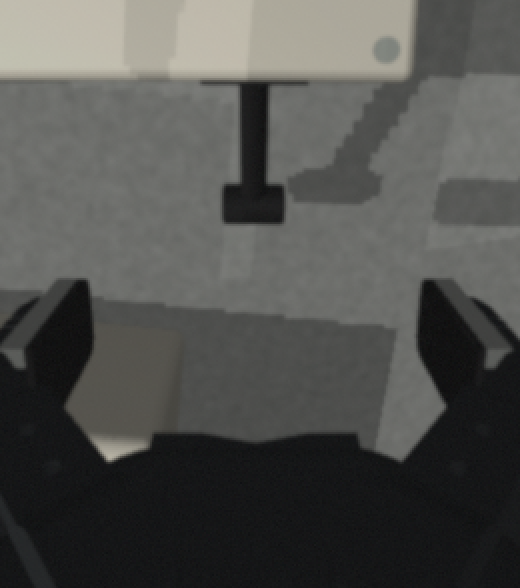

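Bar at crop (253,204), which matches the prediction. Going down and pinching.

{"api": "servo_tool", "payload": {
  "rows": [
    [1, 0.25, -0.1, 2, 0, 0, 0],
    [1, 0, 0, 3, 0, 0, 0],
    [1, 0, 0, 2.5, 0, 0, 0],
    [1, 0, 0, 0.5, 0, 0, 0],
    [1, 0, 0, 0, 0, 0, 0],
    [1, 0, 0, 0, 0, 0, 0]
  ]
}}

```text
clock: 4.95
position: [491.2, 108.6, 25.2]
ee_rot: [0.999, 0.047, 0.001, -0.0]
contact_force: [0.9, 0.3, -0.6]
gripper_width: 85.1
```

{"api": "servo_tool", "payload": {
  "rows": [
    [0, 0, 0, 0, 0, 0, 0],
    [0, 0, 0, 0, 0, 0, 0],
    [0, 0, 0, 0, 0, 0, 0],
    [0, 0, 0, 0, 0, 0, 0],
    [0, 0, 0, 0, 0, 0, 0]
  ]
}}

```text
clock: 5.45
position: [490.1, 106.5, 24.5]
ee_rot: [0.999, 0.048, -0.0, 0.001]
contact_force: [2.2, -7.9, 4.9]
gripper_width: 22.4
```

{"api": "servo_tool", "payload": {
  "rows": [
    [0, -0.25, 0, -0.6, 0, 0, 0],
    [0, -0.16, 0, -0.64, 0, 0, 0],
    [0, -0.1, 0, -0.6, 0, 0, 0],
    [0, -0.03, 0, -0.61, 0, 0, 0],
    [0, 0.03, 0, -0.61, 0, 0, 0],
    [0, 0.1, 0, -0.6, 0, 0, 0],
    [0, 0.16, 0, -0.64, 0, 0, 0],
    [0, 0.25, 0, -0.6, 0, 0, 0],
    [0, 0.15, 0, -0.3, 0, 0, 0],
    [0, 0.15, 0, -0.28, 0, 0, 0],
    [0, 0, 0, 0, 0, 0, 0],
    [0, 0, 0, 0, 0, 0, 0]
  ]
}}

```text
clock: 6.65
position: [490.8, 106.2, 76.6]
ee_rot: [0.999, 0.046, -0.003, 0.002]
contact_force: [2.4, -5.7, -9.6]
gripper_width: 22.1
```

{"api": "servo_tool", "payload": {
  "rows": [
    [0, 0.1, 0, -0.2, 0, 0, 0],
    [0, 0.08, 0, -0.15, 0, 0, 0],
    [0, 0, 0, 0, 0, 0, 0]
  ]
}}

```text
clock: 6.95
position: [492.9, 106.5, 80.2]
ee_rot: [0.999, 0.047, -0.003, 0.002]
contact_force: [3.0, -4.8, -9.9]
gripper_width: 21.9
```

{"api": "servo_tool", "payload": {
  "rows": [
    [1, 0, 0, 0, 0, 0, 0],
    [1, 0, 0, 0, 0, 0, 0],
    [1, 0, 0, 0, 0, 0, 0],
    [1, 0, 0, 0, 0, 0, 0],
    [1, 0, 0, -3, 0, 0, 0],
    [1, 0, 0, -4, 0, 0, 0],
    [1, 0, 0, -5, 0, 0, 0],
    [1, 0, 0, -5, 0, 0, 0],
    [1, 0, 0, 0, 0, 0, 0]
  ]
}}

```text
clock: 7.85
position: [498.6, 110.0, 260.5]
ee_rot: [0.999, 0.048, 0.008, -0.003]
contact_force: [0.6, 1.2, 0.2]
gripper_width: 85.6
```

Run:
```python
from h import *
c=get_image("side");keep(c,"s2")
for n,z in(("up",76),("down",28)):
    u,v=proj(c,[489.4,107.9,z])
    for im in (load("side0"),load("s1"),c):
        i,j=int(round(v)),int(round(u));print(n,im["image"][i-2:i+3,j-2:j+3].mean((0,1)).round())
c=get_image("wrist");keep(c,"w4");s=read_state();print(s["clock"],s["position"],s["ee_rot"])
```

```text
up [75. 75. 74.]
up [125. 124. 120.]
up [78. 77. 77.]
down [135. 137. 138.]
down [64. 64. 65.]
down [137. 139. 139.]
7.95 [495.10765666 108.93914448 253.7712581 ] [ 0.99889238  0.04700198  0.0018076  -0.00124628]
```

Lever is back up; its pixels match the starting picture. Now to the cover.

{"api": "servo_tool", "payload": {
  "rows": [
    [1, -0.3, 4.3, 0, 0, 0, 0],
    [1, -0.3, 4.3, 0, 0, 0, 0],
    [1, -0.3, 4.3, 0, 0, 0, 0],
    [1, -0.3, 4.3, 0, 0, 0, 0],
    [1, -0.3, 4.3, 0, 0, 0, 0],
    [1, -0.3, 4.3, 0, 0, 0, 0],
    [1, 0, 0, 0, 0, 0, 0],
    [1, 0, 0, 0, 0, 0, 0],
    [1, 0, 0, 0, 0, 0, 0]
  ]
}}

```text
clock: 8.85
position: [500.7, -149.5, 251.1]
ee_rot: [0.999, 0.047, -0.001, -0.0]
contact_force: [-0.1, -0.7, -0.2]
gripper_width: 85.6
```

Run:
```python
from h import *
c=get_image("wrist");keep(c,"w5");s=read_state();print(s["clock"],s["position"],s["ee_rot"])
u,v=proj(c,[533,-147,45]);print(u,v);u,v=int(u)-85,int(v)-80;u=max(u,0);v=max(v,0);print(u,v)
B=cv2.resize(c["image"][v:v+160,u:u+190],None,fx=3.5,fy=3.5,interpolation=3)[:,:,::-1];cv2.imwrite("pics/w5b.png",B)
```

```text
8.9 [ 500.8883258  -149.18206672  251.3891533 ] [ 9.98864071e-01  4.76449513e-02 -7.09968235e-04 -1.47166739e-04]
258.2730081104831 140.74080218336664
173 60
```

View pics/w5b.png

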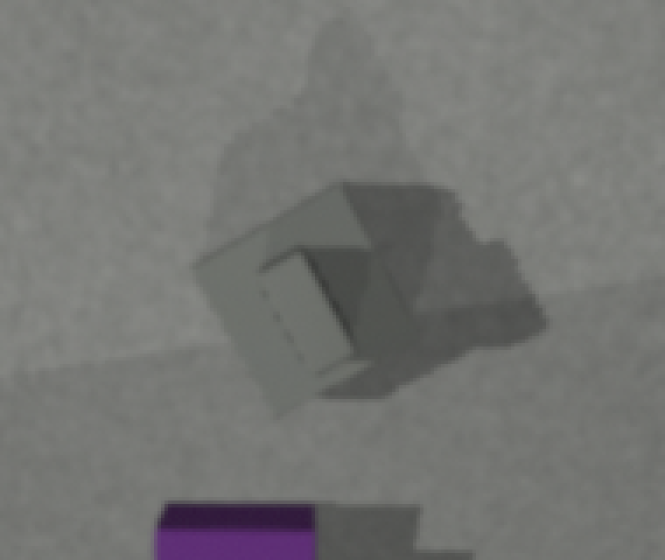

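Rib top corners at crop (262,272),(302,249),(353,352),(318,374); tray top corners at (195,265),(343,183),(415,322),(277,417).

Run:
```python
from h import *
c=load("w5");f=lambda p:(p[0]/3.5+173-.36,p[1]/3.5+60-.36)
r=np.array([onz(c,*f(p),65) for p in((262,272),(302,249),(353,352),(318,374))]);t=np.array([onz(c,*f(p),35) for p in((195,265),(343,183),(415,322),(277,417))])
for a in(r,t):
    print(a.round(1).tolist(),"ctr",a.mean(0).round(1))
    for i in range(4):
        d=a[(i+1)%4]-a[i];print(np.hypot(*d[:2]).round(1),np.degrees(np.arctan2(d[1],d[0])).round(1))
```

```text
[[537.6, -134.1, 65.0], [546.2, -146.4, 65.0], [514.0, -166.7, 65.0], [505.4, -155.8, 65.0]] ctr [ 525.8 -150.8   65. ]
15.1 -55.1
38.1 -147.8
13.9 128.1
38.8 34.1
[[535.2, -109.0, 35.0], [568.5, -158.9, 35.0], [522.3, -190.3, 35.0], [482.1, -143.4, 35.0]] ctr [ 527.  -150.4   35. ]
60.0 -56.3
55.8 -145.8
61.8 130.6
63.2 32.9
```

{"api": "servo_tool", "payload": {
  "rows": [
    [0.5, 0, 0, 0, 0, 0, -8.5],
    [0.5, 0, 0, 0, 0, 0, -8.5],
    [0.5, 0, 0, 0, 0, 0, -8.5],
    [0.5, 0, 0, 0, 0, 0, -2.5],
    [0.5, 1.0, 0.75, 2, 0, 0, 0],
    [0.5, 1.0, 0.75, 4, 0, 0, 0],
    [0.5, 0, 0, 4, 0, 0, 0],
    [0.5, 0, 0, 3, 0, 0, 0],
    [0.5, 0, 0, 0, 0, 0, 0],
    [0.5, 0, 0, 0, 0, 0, 0],
    [0.5, 0, 0, 0, 0, 0, 0]
  ]
}}

```text
clock: 10.0
position: [527.7, -151.2, 124.3]
ee_rot: [0.958, 0.288, 0.002, 0.001]
contact_force: [-0.2, 0.1, 0.8]
gripper_width: 42.8
```

{"api": "servo_tool", "payload": {
  "rows": [
    [0.5, -0.1, -0.1, 2, 0, 0, 0],
    [0.5, 0, 0, 2, 0, 0, 0],
    [0.5, 0, 0, 1.5, 0, 0, 0],
    [0.5, 0, 0, 1, 0, 0, 0],
    [0.5, 0, 0, 0.6, 0, 0, 0],
    [0.5, 0, 0, 0, 0, 0, 0],
    [0.5, 0, 0, 0, 0, 0, 0]
  ]
}}

```text
clock: 10.7
position: [525.4, -151.4, 52.0]
ee_rot: [0.958, 0.287, 0.001, 0.0]
contact_force: [-0.2, -0.2, -0.7]
gripper_width: 42.8
```

{"api": "servo_tool", "payload": {
  "rows": [
    [0, 0, 0, 0, 0, 0, 0],
    [0, 0, 0, 0, 0, 0, 0],
    [0, 0, 0, 0, 0, 0, 0],
    [0, 0, 0, 0, 0, 0, 0],
    [0, 0, 0, -1, 0, 0, 0],
    [0, 0, 0, -3, 0, 0, 0],
    [0, 0, 0, -4, 0, 0, 0],
    [0, 0, 0, -4, 0, 0, 0],
    [0, 0, 0, 0, 0, 0, 0],
    [0, 0, 0, 0, 0, 0, 0]
  ]
}}

```text
clock: 11.7
position: [524.7, -151.1, 172.2]
ee_rot: [0.958, 0.287, 0.001, -0.0]
contact_force: [0.0, -0.5, -1.8]
gripper_width: 16.5
```

Run:
```python
from h import *
c=get_image("wrist");keep(c,"w6");s=read_state();print(s["clock"],s["position"],s["ee_rot"],s["contact_force"],s["gripper_width"])
d=get_image("side");keep(d,"s3");u,v=map(int,proj(d,[525,-151,140]));print(u,v)
A=cv2.resize(c["image"],(614,460),interpolation=3)
v=max(v,80);B=cv2.resize(d["image"][v-80:v+80,u-32:u+32],(184,460),interpolation=3)
cv2.imwrite("pics/w6b.png",np.hstack([A,B])[:,:,::-1])
```

```text
11.75 [ 523.82528916 -151.10758878  170.72081183] [ 9.57937753e-01  2.86975297e-01 -4.00286745e-04 -5.30048027e-04] [-0.29585456  0.03381089 -1.70232135] 16.660960230156153
274 178
```

View pics/w6b.png

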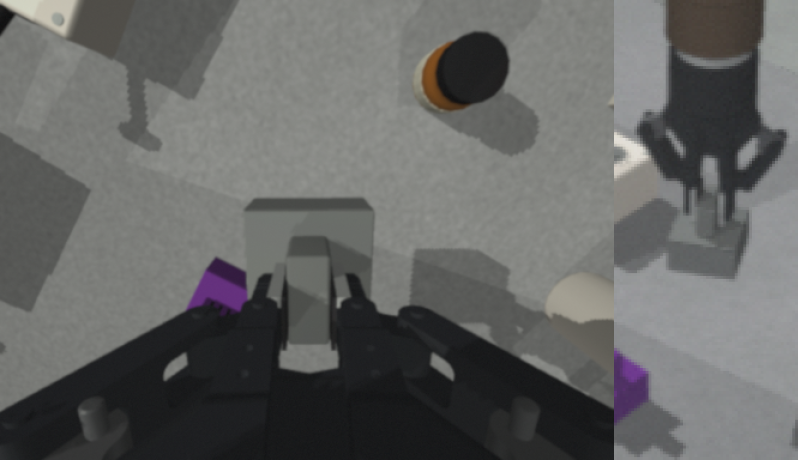

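Run:
```python
from h import *
from scipy.spatial.transform import Rotation as Ro
c=load("w6");T=np.array([523.8,-151.1,170.7]);R=Ro.from_quat([.95794,.28697,-.0004,-.0005]).as_matrix()
k=614/512;k2=460/384
for n,p,z in(("frontmid",(309.5,210),T[2]-17),("fl",(246,210),T[2]-17),("fr",(375,210),T[2]-17),("bottomfrontL",(252,199),T[2]-52),("bottomfrontR",(367,199),T[2]-52),("ribfront",(309,237),T[2]+13)):
    print(n,((onz(c,p[0]/k,p[1]/k2,z)-T)@R).round(1))
s=read_state();print(s["joints"])
```

```text
frontmid [32.3 -0.2 17. ]
fl [ 32.3 -30.1  17. ]
fr [32.3 30.6 16.9]
bottomfrontL [ 31.1 -33.1  52. ]
bottomfrontR [31.1 33.  51.9]
ribfront [ 28.2  -0.5 -13. ]
[ 1.61485135e-02  3.15973529e-01 -2.91501497e-01 -7.96231991e-04
 -9.65981039e-01  2.13729591e+00]
```

Cover is held square and centred (offset under 1 mm). I'll turn back to the unit's heading and take a close look at the collar.

{"api": "servo_tool", "payload": {
  "rows": [
    [0, 0, 0, -0.5, 0, 0, 8.5],
    [0, 0, 0, -0.5, 0, 0, 8.5],
    [0, 0, 0, -0.5, 0, 0, 8.5],
    [0, 0, 0, -0.5, 0, 0, 2.8]
  ]
}}

```text
clock: 12.2
position: [523.7, -151.2, 189.3]
ee_rot: [0.999, 0.042, -0.002, -0.0]
contact_force: [-0.9, -0.3, -1.4]
gripper_width: 16.5
```

{"api": "servo_tool", "payload": {
  "rows": [
    [0, 0.2, -3, -0.2, 0, 0, 0],
    [0, 0.25, -4, -0.2, 0, 0, 0],
    [0, 0.25, -4, -0.2, 0, 0, 0],
    [0, 0.25, -4, -0.2, 0, 0, 0],
    [0, 0.25, -4, 0, 0, 0, 0],
    [0, 0.25, -4, 0, 0, 0, 0],
    [0, 0.25, -4, 0, 0, 0, 0],
    [0, 0.25, -4, 0, 0, 0, 0],
    [0, 0.2, -3, 0, 0, 0, 0],
    [0, 0, 0, 0, 0, 0, 0],
    [0, 0, 0, 0, 0, 0, 0],
    [0, 0, 0, 0, 0, 0, 0]
  ]
}}

```text
clock: 13.4
position: [515.4, 188.3, 198.0]
ee_rot: [0.999, 0.044, -0.001, 0.001]
contact_force: [0.4, 0.0, -0.1]
gripper_width: 16.9
```

Run:
```python
from h import *
c=get_image("wrist");keep(c,"w7");s=read_state();print(s["clock"],s["position"],s["ee_rot"],s["contact_force"],s["gripper_width"])
u,v=proj(c,[596,195.5,70]);print(u,v)
u0,v0=max(int(u)-70,0),max(int(v)-70,0);print(u0,v0)
cv2.imwrite("pics/w7b.png",cv2.resize(c["image"][v0:v0+130,u0:u0+170],None,fx=4.5,fy=4.5,interpolation=3)[:,:,::-1])
```

```text
13.45 [515.6337651  188.10971178 198.36107239] [ 9.99041139e-01  4.37710524e-02 -8.03837860e-04  5.00834398e-04] [-0.21610976  0.08825191 -1.21165999] 16.818349418677396
257.5057171266216 95.04366570715878
187 25
```

View pics/w7b.png

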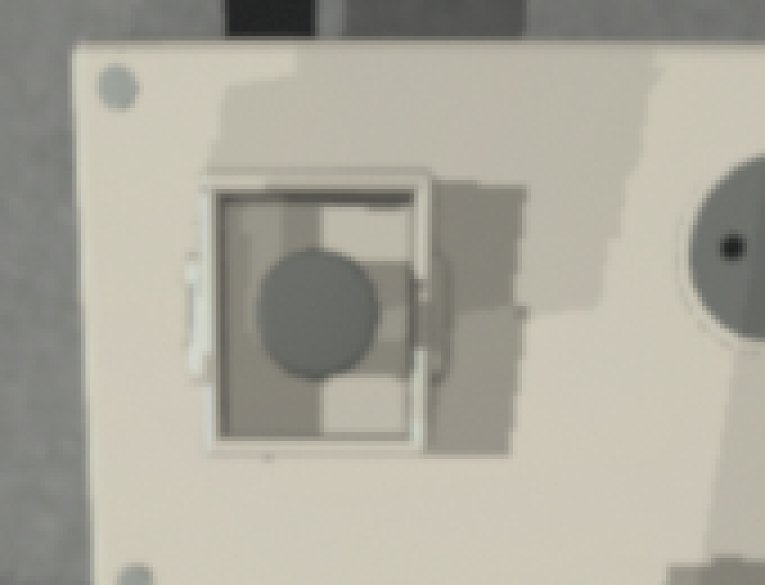

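Run:
```python
from h import *
c=load("w7");f=lambda p:(p[0]/4.5+187-.39,p[1]/4.5+25-.39)
print("btn",onz(c,*f((318,314)),86).round(1))
for n,q,z in(("outer",((206,174),(431,174),(424,451),(212,451)),76),("outer73",((204,172),(433,172),(424,454),(211,454)),73),("inner",((218,190),(414,190),(412,438),(220,438)),76),("screws-ish edge",((75,43),(92,575)),60)):
    a=np.array([onz(c,*f(p),z) for p in q]);print(n,a.round(1).tolist(),a.mean(0).round(1))
    d=a[0]-a[-1];print(np.degrees(np.arctan2(d[1],d[0])))
```

```text
btn [595.5 195.7  86. ]
outer [[619.8, 219.3, 76.0], [623.6, 176.4, 76.0], [571.8, 172.1, 76.0], [568.1, 214.7, 76.0]] [595.8 195.6  76. ]
5.108177423571992
outer73 [[620.6, 220.0, 73.0], [624.5, 175.9, 73.0], [571.1, 171.8, 73.0], [567.3, 215.1, 73.0]] [595.9 195.7  73. ]
5.280865077292163
inner [[617.2, 216.9, 76.0], [620.5, 179.4, 76.0], [574.1, 174.8, 76.0], [570.7, 213.3, 76.0]] [595.6 196.1  76. ]
4.404261859348256
screws-ish edge [[644.5, 248.6, 60.0], [538.4, 240.6, 60.0]] [591.4 244.6  60. ]
4.308852029766901
```

{"api": "servo_tool", "payload": {
  "rows": [
    [0, 2, 0, 0, 0, 0, 0],
    [0, 3, 0, 0.5, 0, 0, 0],
    [0, 2, -0.05, 1.5, 0, 0, 0],
    [0, 1, 0, 2, 0, 0, 0],
    [0, 0, 0, 1.5, 0, 0, 0],
    [0, 0, 0, 0.3, 0, 0, 0],
    [0, 0, 0, 0, 0, 0, 0],
    [0, 0, 0, 0, 0, 0, 0],
    [0, 0, 0, 0, 0, 0, 0]
  ]
}}

```text
clock: 14.35
position: [596.1, 196.9, 142.5]
ee_rot: [0.999, 0.044, 0.001, -0.0]
contact_force: [0.8, 0.6, -1.7]
gripper_width: 17.0
```

Shift of about (-0.6,-1.1) mm, then down to just above the tongues.

{"api": "servo_tool", "payload": {
  "rows": [
    [0, -0.07, 0.1, 0.4, 0, 0, 0],
    [0, 0, 0, 0.4, 0, 0, 0],
    [0, 0, 0, 0, 0, 0, 0],
    [0, 0, 0, 0, 0, 0, 0]
  ]
}}

```text
clock: 14.75
position: [594.9, 195.7, 132.9]
ee_rot: [0.999, 0.044, -0.0, 0.0]
contact_force: [-0.8, -0.1, -0.8]
gripper_width: 16.8
```

{"api": "servo_tool", "payload": {
  "rows": [
    [0, 0, 0, 0.3, 0, 0, 0],
    [0, 0, 0, 0.3, 0, 0, 0],
    [0, 0, 0, 0.2, 0, 0, 0],
    [0, 0, 0, 0, 0, 0, 0],
    [0, 0, 0, 0, 0, 0, 0]
  ]
}}

```text
clock: 15.25
position: [595.0, 195.8, 125.0]
ee_rot: [0.999, 0.044, -0.0, 0.0]
contact_force: [0.8, 0.2, -0.0]
gripper_width: 16.9
```

The cover's lower edge is below the collar top with no contact force, so it's on. Pressing on.

{"api": "servo_tool", "payload": {
  "rows": [
    [0, 0, 0, 0.2, 0, 0, 0],
    [0, 0, 0, 0.2, 0, 0, 0],
    [0, 0, 0, 0.2, 0, 0, 0],
    [0, 0, 0, 0, 0, 0, 0]
  ]
}}

```text
clock: 15.65
position: [596.0, 195.8, 121.6]
ee_rot: [0.999, 0.045, 0.002, 0.0]
contact_force: [-1.0, -1.2, 8.3]
gripper_width: 16.9
```

{"api": "servo_tool", "payload": {
  "rows": [
    [0, 0, 0, 0.2, 0, 0, 0],
    [0, 0, 0, 0.2, 0, 0, 0],
    [0, 0, 0, 0, 0, 0, 0]
  ]
}}

```text
clock: 15.95
position: [596.2, 195.9, 116.1]
ee_rot: [0.999, 0.045, 0.002, -0.0]
contact_force: [2.5, -1.6, -2.2]
gripper_width: 16.7
```

{"api": "servo_tool", "payload": {
  "rows": [
    [0, 0, 0, 0.2, 0, 0, 0],
    [0, 0, 0, 0.15, 0, 0, 0],
    [0, 0, 0, 0.1, 0, 0, 0],
    [0, 0, 0, 0, 0, 0, 0]
  ]
}}

```text
clock: 16.35
position: [594.8, 195.5, 111.9]
ee_rot: [0.999, 0.045, -0.0, 0.0]
contact_force: [-2.2, -1.8, 8.2]
gripper_width: 16.7
```

{"api": "servo_tool", "payload": {
  "rows": [
    [0, 0, 0, 0.1, 0, 0, 0],
    [0, 0, 0, 0.1, 0, 0, 0],
    [0, 0, 0, 0, 0, 0, 0],
    [0, 0, 0, 0, 0, 0, 0]
  ]
}}

```text
clock: 16.75
position: [594.8, 195.5, 111.8]
ee_rot: [0.999, 0.045, 0.0, 0.0]
contact_force: [-5.7, -2.5, 15.1]
gripper_width: 16.9
```

{"api": "servo_tool", "payload": {
  "rows": [
    [0, 0, 0, 0.1, 0, 0, 0],
    [0, 0, 0, 0.1, 0, 0, 0],
    [0, 0, 0, 0, 0, 0, 0],
    [0, 0, 0, 0, 0, 0, 0],
    [0, 0, 0, 0, 0, 0, 0]
  ]
}}

```text
clock: 17.25
position: [594.8, 195.4, 111.8]
ee_rot: [0.999, 0.045, 0.001, 0.0]
contact_force: [-9.1, -2.2, 23.4]
gripper_width: 16.7
```

Run:
```python
from h import *
d=get_image("side");keep(d,"s4");c=get_image("wrist");keep(c,"w8")
for n,z in(("up",76),("down",28)):
    u,v=proj(d,[489.4,107.9,z]);i,j=int(round(v)),int(round(u))
    print(n,[im["image"][i-2:i+3,j-2:j+3].mean().round() for im in(load("side0"),load("s1"),d)])
s=read_state();print(s["clock"],s["position"],s["contact_force"],s["gripper_width"])
A=cv2.resize(d["image"][90:200,170:280],None,fx=3.6,fy=3.6,interpolation=3)
B=cv2.resize(c["image"][100:300,160:360],(396,396),interpolation=3)
cv2.imwrite("pics/fin.png",np.hstack([A,B])[:,:,::-1])
```

```text
up [np.float64(74.0), np.float64(123.0), np.float64(76.0)]
down [np.float64(137.0), np.float64(64.0), np.float64(138.0)]
17.35 [594.80845171 195.45826844 111.81515127] [-9.30076613 -2.15415776 22.14733367] 17.162660126401033
```

View pics/fin.png

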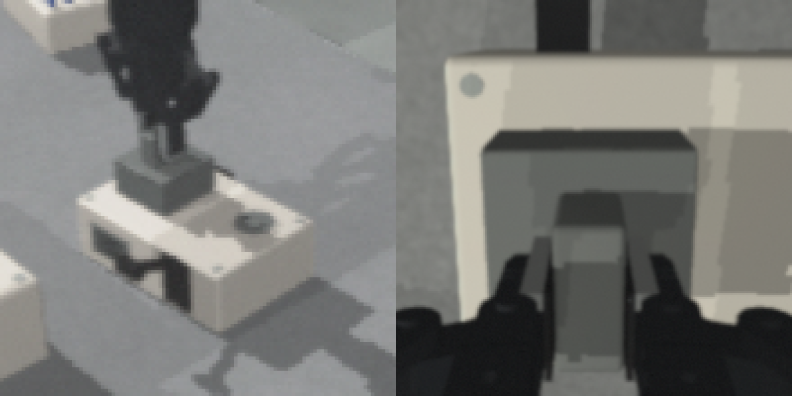

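The pictures show the cover sitting flat on the unit's top, the lever up, and the hand pressing down with about 22 N. Handing in.

```bash
python3 -c "
from bench import *
print(job_done())"
```

```text
the job is handed in; nothing more can be done
None
```

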